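Zero and lock the camber gauge

ROBOT

A 6-joint arm with a two-finger parallel gripper is mounted at the origin on a cart in front of the work surface, level with it; the furniture and walls round the work are solid. World frame = base frame: x ahead of the robot, y to its left, z up, the work surface at z = 0. Lengths are in mm, angles in rad, forces in N, time in s.
With the tool pointing down it reaches from about 350 to 775 mm from the base axis. Payload 7.3 kg.
Tool frame: the origin (TCP) lies midway between the tips of the shut fingers; the grasp point (between the pads) lies 19 mm behind it; z points along the fingers, y is the line along which they close (so a half turn about z gives the same grasp; the last joint's range is limited). The gripper opens to 92 mm and grips with 3 to 60 N. Pads are 19 mm wide; open, the fingers measure 130 mm over their backs; the gripper's body (75 mm by 190 mm) begins 47 mm behind the grasp point.
Start: joints at [-1.312, 0.342, 1.524, -0, 1.275, -0.146], TCP at [206.787, -482.581, 226.741] pointing down, gripper open.
Joint ranges: [-2.53, 2.53], [-0.77, 2.02], [0.04, 2.7], [-1, 4.14], [0.28, 2.66], [-3.11, 3.11]. Speed limits (rad/s): [2.57, 2.57, 3.14, 3.14, 3.14, 3.14].

INTERFACE

Orientations are given as [roll, pitch, yaw] about the fixed x, y, z axes, in that order (R = Rz(yaw) Ry(pitch) Rx(roll)).
In Python, from plant import bot gives the robot as it stands.
- The arm moves only by the tool jog_arm, never from a script. Its arguments are lists of equal length, an entry for each row: "dp": the shift along the tool's x, y, z in m, a list of three; "twist": the turn about the tool's z in degrees. A call has 1 to 10 rows; each row shifts and turns the commanded pose from where the row before left it, along the tool's axes as they then stand; what a row does not reach is not made up. A row lasts 1/8 s, in which the tool goes at most 62.5 mm and 10.7 degrees, less where a joint would pass 70% of its speed; a pose out of reach is approached as far as the arm can. A call is refused whole if a number of a shift passes 0.0625 or a number of a turn 10.7, either way. A call with a gripper value outside its range is refused whole. "jaw" is the finger opening in m, from 0 to 0.0918, set as the call begins (left out, the last holds). The fingers move at their own pace and stop on an object; the grip force is fixed at half the most. Time passes only in rows, so rows that do not move let the fingers close. It gives the time, the measured TCP pose, the force, the opening and the grip force at its end, in the units of the state.
- bot.get_obs(): the state, without advancing time (a new reading comes with each control period).
- bot.capture(name): name is "scene" or "top"; returns the picture (480x640x3 uint8, blue, green, red); there is no depth.
- bot.camera_params(name): a dict with "fx", "fy", "cx", "cy" (pixels), "R" (3x3) and "t" (3): a world point X has camera coordinates R X + t. Camera axes: x right, y down, z forward; pixel columns grow to the right and rows downward; lengths in mm; the calibration is good to about 2 mm. A picture is of the moment at which its call begins. camera_params takes no time and is no camera call.
- bot.close_job(): hands the job in; it is judged then, once.
Trained networks look in the newest picture that a camera, given by its name, has taken for a name from the list of things; names that differ only in an ending like _2 or _b are one class to them, and where a whole thing is asked for, a point or a joint stands for the part that bears it (a point fixed in the world has none). Each returns a list of dicts, best first, with "confidence" (0 to 1); they miss things now and then, are a little off and sometimes report something else, mostly with a low value. They report only what shows in the picture. A call takes as long as a camera call.
- bot.find_in(camera, label): "bbox" ([centre column, centre row, width, height] in pixels, round what is visible of it).
- bot.masks_of(camera, label): "pixels" (480x640 bool, what is visible of it) and "bbox" ([centre column, centre row, width, height] in pixels, round what is visible of it).
The state is a dict: "time": time; "joint_positions": joint angles; "dq": joint speeds; "tau": joint torques, N m; "tool_pos": TCP position; "tcp_rot": TCP orientation; "contact_force": force on the tool from outside, world axes, zero at the start; "moment": the same for the moment, N m; "grip_width": finger opening in mm; "finger_force": force on a finger pad.
Only numpy, scipy, OpenCV 4.12 (cv2) and the standard library are available. Lean on these libraries where they do the work, as an engineer would, in place of code of your own. Each camera call takes 0.05 s, during which the arm holds its last target. There are 200 camera calls.

TASK

Zero the camber gauge for the next club head: run a fingertip along the row of pin ends and gently push all sixteen pins home, so that their tips form one straight line. Then push the lock lever round until it lies along the housing, so that the pins keep their zero. Leave the heads and the other things on the bench where they are.

Things in the scene. Friction and masses are not known exactly. Their poses are not given: they have to be found in the camera images.
- gauge: camber gauge, screwed to the bench: grey steel housing, 60 mm deep (its x), 124 wide (y), 28 high, on a foot plate 52 deep, 176 wide, 6 thick. Origin: centre of its underside, on the bench. x points from its front, where 16 steel pin ends stand out towards the robot, to its back; y along the row, to the left; z up. Front face at x = -30 mm; in front of it, under the pins, only the bench
- lock_lever (a joint): lever on top of the gauge: flat arm, top 35 mm above the bench, with an upright black knob 15 mm thick, 40 to 60 mm above the bench, 52 mm from the upright pivot at x = +10, y = -46 mm of the gauge. 0 = open, arm to the gauge's +x (back); 1.57 = locked, arm along its +y over the housing (anticlockwise from above); a stop at each end. About 0.6 N at the knob moves it; stays where left
- pin_01 (a joint): how far pin 1 from the left (+y) end of the row stands out beyond home, m: 0 = home, at most 0.014; at the gauge's y = +45 mm. All pins are alike: 5 mm thick, round-ended, 6 mm apart, axis along the gauge's x, 16 mm above the bench; a pin at home meets a hard stop, its tip at x = -42 mm, 12 mm in front of the housing; 0.35 N slides it, and it stays where it is left
- pin_02 (a joint): how far pin 2 from the left (+y) end of the row stands out beyond home, m: 0 = home, at most 0.014
- pin_03 (a joint): how far pin 3 from the left (+y) end of the row stands out beyond home, m: 0 = home, at most 0.014
- pin_04 (a joint): how far pin 4 from the left (+y) end of the row stands out beyond home, m: 0 = home, at most 0.014
- pin_05 (a joint): how far pin 5 from the left (+y) end of the row stands out beyond home, m: 0 = home, at most 0.014
- pin_06 (a joint): how far pin 6 from the left (+y) end of the row stands out beyond home, m: 0 = home, at most 0.014
- pin_07 (a joint): how far pin 7 from the left (+y) end of the row stands out beyond home, m: 0 = home, at most 0.014
- pin_08 (a joint): how far pin 8 from the left (+y) end of the row stands out beyond home, m: 0 = home, at most 0.014
- pin_09 (a joint): how far pin 9 from the left (+y) end of the row stands out beyond home, m: 0 = home, at most 0.014
- pin_10 (a joint): how far pin 10 from the left (+y) end of the row stands out beyond home, m: 0 = home, at most 0.014
- pin_11 (a joint): how far pin 11 from the left (+y) end of the row stands out beyond home, m: 0 = home, at most 0.014
- pin_12 (a joint): how far pin 12 from the left (+y) end of the row stands out beyond home, m: 0 = home, at most 0.014
- pin_13 (a joint): how far pin 13 from the left (+y) end of the row stands out beyond home, m: 0 = home, at most 0.014
- pin_14 (a joint): how far pin 14 from the left (+y) end of the row stands out beyond home, m: 0 = home, at most 0.014
- pin_15 (a joint): how far pin 15 from the left (+y) end of the row stands out beyond home, m: 0 = home, at most 0.014
- pin_16 (a joint): how far pin 16 from the left (+y) end of the row stands out beyond home, m: 0 = home, at most 0.014; at the gauge's y = -45 mm, the last
- checked_head: forged iron golf-club head, grey, 93x125x20 mm, loose, lying beside the gauge; stays where it is. Origin: centre of its underside
- ferrule_a: black ferrule, 14 mm thick, 26 mm high, loose, standing at the gauge's left end; stays where it is. Origin: centre of its underside
- ferrule_b: second such ferrule; stays where it is. Origin: centre of its underside
- mandrel: steel mandrel, 23 mm wide, 75 mm high, loose, standing behind the gauge; stays where it is. Origin: centre of its underside
- marker: marker pen, 135 mm long, 17 mm thick, loose, lying behind the gauge; stays where it is. Origin: centre of its underside

How it is judged:
By the outcome, as a careful person would: the job done as asked, in the order asked, and still so for the second after the job is handed in, with the robot touching nothing.
It also fails if it takes over 58 s, if anything falls off the work surface, if the arm or the gripper's body presses on something with over 40 N, if the wrist force passes 120 N, or if a joint passes its speed limit or range.

## Working session

There is one attempt and no reset: what is moved stays moved. The work goes in short steps, Python scripts to look and compute and a tool call to move; the robot and the scene stay as the last step left them, time stands still between calls to the robot, and variables do not carry over. Pictures are saved under pics/ and viewed, at most 10 in all, crops included, and the job is handed in when it is done.

Besides the shell and the picture viewer there is one more tool, called after "Request:" as name([rows], argument=value, ...), one row to a line, values as JSON. jog_arm: Moves the arm, as the interface text tells. Its arguments: {"type":"object","properties":{"dp":{"type":"array"},"twist":{"type":"array"},"jaw":{"type":"number"}},"required":["dp","twist"]}

```bash
mkdir -p pics; python3 - <<'E'
from plant import bot
import cv2,numpy as np
for n in("scene","top"):
    im=bot.capture(n); cv2.imwrite(f"pics/{n}1.png",im)
    p=bot.camera_params(n); print(n,{k:np.round(v,3).tolist() for k,v in p.items()})
    for l in("gauge","lock_lever","checked_head","ferrule_a","mandrel","marker"):
        print(l,[(np.round(d["bbox"]).tolist(),round(d["confidence"],2)) for d in bot.find_in(n,l)][:3])
o=bot.get_obs();print(o["time"],o["tool_pos"],o["tcp_rot"],o["grip_width"],o["contact_force"])
E
```

```text
scene {'fx': 600.816, 'fy': 600.816, 'cx': 318.327, 'cy': 243.005, 'R': [[-0.837, -0.546, 0.003], [-0.392, 0.597, -0.7], [0.381, -0.588, -0.714]], 't': [392.019, 385.179, 740.24]}
gauge [([331.0, 306.0, 79.0, 99.0], 0.87)]
lock_lever [([326.0, 270.0, 35.0, 25.0], 0.65), ([366.0, 293.0, 3.0, 6.0], 0.3)]
checked_head [([366.0, 231.0, 56.0, 41.0], 0.6), ([324.0, 269.0, 38.0, 28.0], 0.47)]
ferrule_a [([326.0, 270.0, 36.0, 28.0], 0.59), ([300.0, 360.0, 14.0, 16.0], 0.57), ([280.0, 353.0, 8.0, 19.0], 0.57)]
mandrel [([253.0, 302.0, 16.0, 32.0], 0.88)]
marker [([285.0, 258.0, 37.0, 52.0], 0.82)]
top {'fx': 527.067, 'fy': 527.067, 'cx': 317.671, 'cy': 231.091, 'R': [[0.013, -1.0, -0.001], [-0.994, -0.013, -0.113], [0.113, 0.002, -0.994]], 't': [-195.286, 597.097, 899.602]}
gauge [([280.0, 272.0, 98.0, 73.0], 0.78)]
lock_lever [([302.0, 255.0, 20.0, 38.0], 0.66)]
checked_head [([383.0, 262.0, 73.0, 42.0], 0.6)]
ferrule_a [([214.0, 287.0, 12.0, 6.0], 0.47)]
mandrel [([304.0, 205.0, 72.0, 22.0], 0.66), ([234.0, 222.0, 5.0, 17.0], 0.48)]
marker [([302.0, 207.0, 69.0, 19.0], 0.75)]
0.7 [ 206.78457626 -482.57895698  226.76506466] [3.14145116e+00 5.68199355e-05 4.04828392e-01] 91.9072283829647 [-0.01655259 -1.33741967  0.04376869]
```

```bash
python3 - <<'E'
import cv2
a=cv2.imread("pics/top1.png")[180:330,190:430];cv2.imwrite("pics/t1c.png",cv2.resize(a,(800,500),interpolation=cv2.INTER_CUBIC))
a=cv2.imread("pics/scene1.png")[200:390,220:440];cv2.imwrite("pics/s1c.png",cv2.resize(a,(660,570),interpolation=cv2.INTER_CUBIC))
E
```

```text
(no output)
```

View pics/t1c.png

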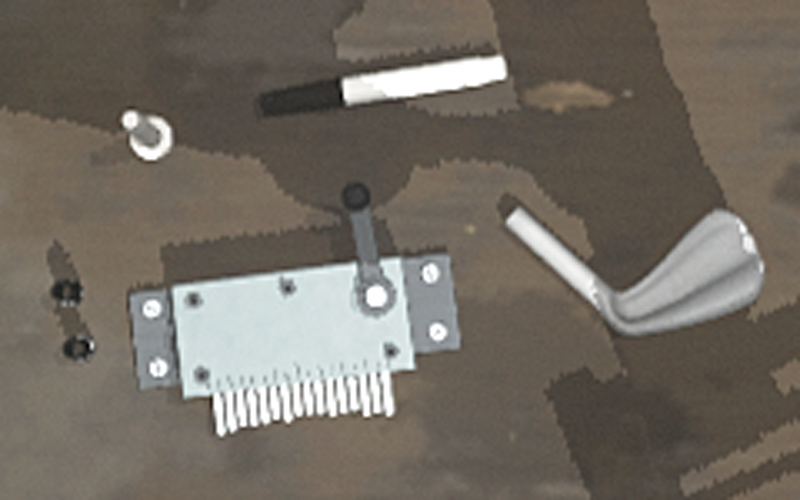

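View pics/s1c.png

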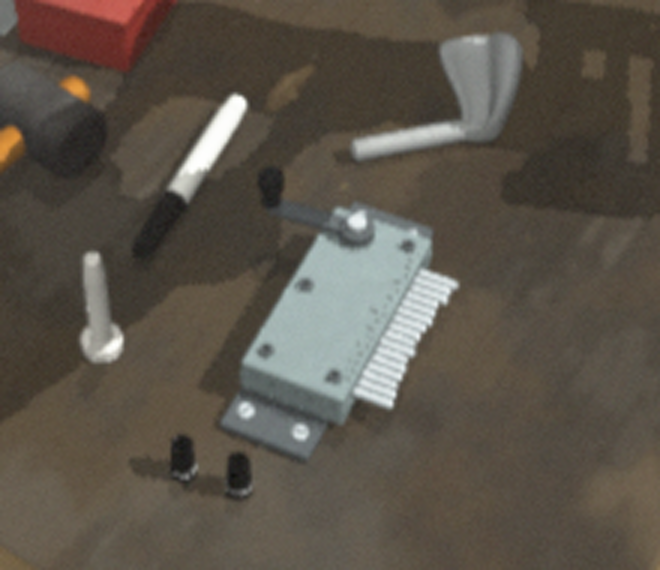

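```bash
cat > h.py <<'E'
from plant import bot
import numpy as np
from scipy.optimize import least_squares
def proj(n,X):
    p=bot.camera_params(n); c=np.atleast_2d(X)@np.array(p["R"]).T+p["t"]
    return np.c_[p["fx"]*c[:,0]/c[:,2]+p["cx"],p["fy"]*c[:,1]/c[:,2]+p["cy"]]
def g2w(g,P):
    P=np.atleast_2d(np.array(P,float)); c,s=np.cos(g[2]),np.sin(g[2])
    return np.c_[g[0]+c*P[:,0]-s*P[:,1],g[1]+s*P[:,0]+c*P[:,1],P[:,2]]
E
python3 - <<'E'
from h import *
G=[(30,62,28),(30,-62,28),(-30,-62,28),(-30,62,28),(26,88,6),(-26,88,6),(26,-88,6),(-26,-88,6),(10,-46,36),(62,-46,60)]
T=np.array([(172,289),(403,258),(414,368),(184,398),(130,293),(140,389),(447,252),(460,348),(376,297),(356,195)])*.3+[190,180]
S=np.array([(345,395),(432,237),(243,362)])/3+[220,200]; GS=[(-30,62,28),(-30,-62,28),(30,62,28)]
rt=lambda g:(proj("top",g2w(g,G))-T).ravel(); rs=lambda g:(proj("scene",g2w(g,GS))-S).ravel()
g1=least_squares(rt,[520,-140,.13]).x; g2=least_squares(rs,g1).x
g=least_squares(lambda g:np.r_[rt(g),rs(g)],g1).x
print(g1,g2,g); print(np.round(rt(g).reshape(-1,2),1).tolist(),np.round(rs(g).reshape(-1,2),1).tolist())
print(np.round(g2w(g,[(-80,30,0),(-42,45,0),(-42,-45,0),(62,-46,0),(62,-80,0)])))
E
```

```text
[ 5.17228481e+02 -1.17586775e+02  1.41917085e-01] [ 5.17079227e+02 -1.20089635e+02  1.53970389e-01] [ 5.17032160e+02 -1.18168075e+02  1.46325673e-01]
[[-0.6, -1.4], [-0.4, -1.4], [0.7, -0.7], [-0.3, -0.2], [-0.3, 2.0], [0.0, 2.0], [1.1, 1.5], [1.0, 1.2], [0.0, -0.9], [1.7, -1.0]] [[-0.7, 2.0], [-0.3, 0.2], [-1.2, 0.0]]
[[ 434. -100.    0.]
 [ 469.  -80.    0.]
 [ 482. -169.    0.]
 [ 585. -155.    0.]
 [ 590. -188.    0.]]
```

Request:
jog_arm([
  [0,0,0],
  [0,0,0],
  [0.034,-0.0436,0],
  [0.034,-0.0436,0],
  [0.034,-0.0436,0],
  [0.034,-0.0436,0],
  [0.034,-0.0436,0],
  [0.034,-0.0436,0],
  [0.034,-0.0436,0],
  [0.034,-0.0436,0],
], twist=[7.5,7.5,0,0,0,0,0,0,0,0], jaw=0)

```text
time: 1.95
tool_pos: [427.1, -97.0, 227.0]
tcp_rot: [3.141, -0.001, 0.143]
contact_force: [1.2, -1.4, 0.5]
grip_width: 1.0
finger_force: 0.0
```

Request:
jog_arm([
  [0,0,0.045],
  [0,0,0.045],
  [0,0,0.045],
  [0,0,0.045],
  [0,0,0.025],
  [0,0,0.012],
  [0,0,0],
], twist=[0,0,0,0,0,0,0])

```text
time: 2.82
tool_pos: [426.3, -98.6, 9.6]
tcp_rot: [-3.141, 0.001, 0.143]
contact_force: [0.6, 0.0, -0.2]
grip_width: 0.6
finger_force: 0.0
```

```bash
python3 - <<'E'
from plant import bot
import cv2
o=bot.get_obs();print(o["time"],o["tool_pos"],o["tcp_rot"],o["contact_force"])
a=bot.capture("top");b=bot.capture("scene");
import numpy as np
a=cv2.resize(a[230:350,190:350],(640,480),interpolation=cv2.INTER_CUBIC)
b=cv2.resize(b[260:380,290:410],(480,480),interpolation=cv2.INTER_CUBIC)
cv2.imwrite("pics/a2.png",cv2.resize(np.hstack([a,b]),(800,343)))
E
```

```text
2.825 [426.28152526 -98.59831849   9.55442557] [-3.14131929e+00  5.94884057e-04  1.42965171e-01] [ 0.62146472  0.0083987  -0.20396268]
```

View pics/a2.png

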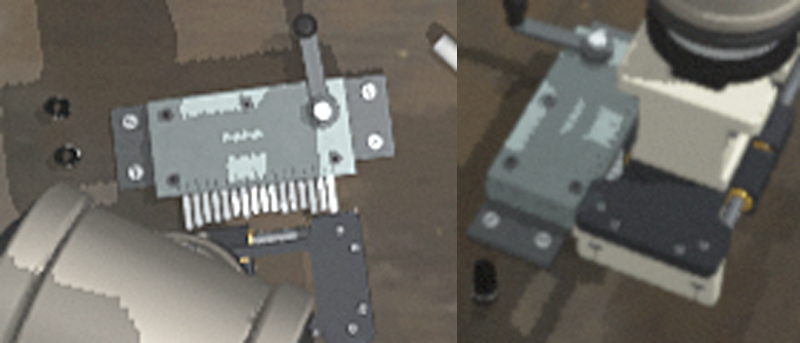

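Request:
jog_arm([
  [0.006,0,0],
  [0.006,0,0],
  [0.006,0,0],
  [0.002,0,0],
  [0.002,0,0],
  [0.002,0,0],
  [0.002,0,0],
  [0.002,0,0],
  [0.002,0,0],
], twist=[0,0,0,0,0,0,0,0,0])

```text
time: 4.05
tool_pos: [455.8, -94.3, 9.7]
tcp_rot: [-3.142, 0.001, 0.143]
contact_force: [-1.6, 0.0, 1.8]
grip_width: 0.2
finger_force: 1.2
```

Request:
jog_arm([
  [0.001,0,0],
  [0.001,0,0],
  [0,0,0],
], twist=[0,0,0])

```text
time: 4.42
tool_pos: [458.0, -94.0, 9.7]
tcp_rot: [3.142, 0.0, 0.143]
contact_force: [-2.1, -1.0, 0.3]
grip_width: 0.5
finger_force: 1.0
```

Request:
jog_arm([
  [0.0005,0,0],
  [0.0005,0,0],
  [0,0,0],
], twist=[0,0,0])

```text
time: 4.8
tool_pos: [459.0, -93.9, 9.7]
tcp_rot: [3.142, 0.0, 0.143]
contact_force: [-1.5, -1.6, 0.2]
grip_width: 0.7
finger_force: 1.0
```

Request:
jog_arm([
  [0.0005,0,0],
  [0.0005,0,0],
  [0,0,0],
], twist=[0,0,0])

```text
time: 5.18
tool_pos: [460.0, -93.7, 9.7]
tcp_rot: [3.141, -0.0, 0.143]
contact_force: [-1.1, -1.0, 1.2]
grip_width: 0.4
finger_force: 1.0
```

Request:
jog_arm([
  [0.0005,0,0],
  [0,0,0],
], twist=[0,0])

```text
time: 5.42
tool_pos: [460.5, -93.7, 9.7]
tcp_rot: [3.142, -0.0, 0.143]
contact_force: [-2.0, -0.6, 1.1]
grip_width: 0.1
finger_force: 1.0
```

Request:
jog_arm([
  [0.0005,0,0],
  [0,0,0],
], twist=[0,0])

```text
time: 5.68
tool_pos: [461.0, -93.6, 9.7]
tcp_rot: [3.142, -0.0, 0.143]
contact_force: [-0.5, -1.6, 0.8]
grip_width: 0.6
finger_force: 1.1
```

Request:
jog_arm([
  [0.0005,0,0],
  [0,0,0],
], twist=[0,0])

```text
time: 5.92
tool_pos: [461.1, -93.5, 9.7]
tcp_rot: [-3.142, 0.001, 0.143]
contact_force: [-3.2, -1.8, 0.4]
grip_width: 0.2
finger_force: 2.0
```

Request:
jog_arm([
  [0.0005,0,0],
  [0,0,0],
], twist=[0,0])

```text
time: 6.18
tool_pos: [461.3, -93.5, 9.6]
tcp_rot: [-3.141, 0.001, 0.143]
contact_force: [-4.8, -2.8, 2.2]
grip_width: 0.3
finger_force: 3.0
```

Request:
jog_arm([
  [0.0005,0,0],
  [0,0,0],
], twist=[0,0])

```text
time: 6.42
tool_pos: [461.4, -93.4, 9.6]
tcp_rot: [-3.141, 0.002, 0.143]
contact_force: [-6.3, -4.0, 2.4]
grip_width: 0.4
finger_force: 3.8
```

Request:
jog_arm([
  [-0.004,0,0],
  [-0.014,0,0],
  [-0.018,0,0],
  [0,0.014,0],
  [0,0.014,0],
], twist=[0,0,0,0,0])

```text
time: 7.05
tool_pos: [431.8, -127.7, 10.0]
tcp_rot: [3.14, -0.002, 0.143]
contact_force: [0.6, -0.0, -1.4]
grip_width: 0.4
finger_force: 0.0
```

```bash
python3 - <<'E'
from plant import bot
import cv2
a=bot.capture("top")
cv2.imwrite("pics/a3.png",cv2.resize(a[255:325,230:330],(800,560),interpolation=cv2.INTER_CUBIC))
o=bot.get_obs();print(o["time"],o["tool_pos"],o["contact_force"])
E
```

```text
7.1 [ 432.73539583 -129.28051116   10.11981834] [ 1.15011856 -2.5754035  -0.81847095]
```

View pics/a3.png

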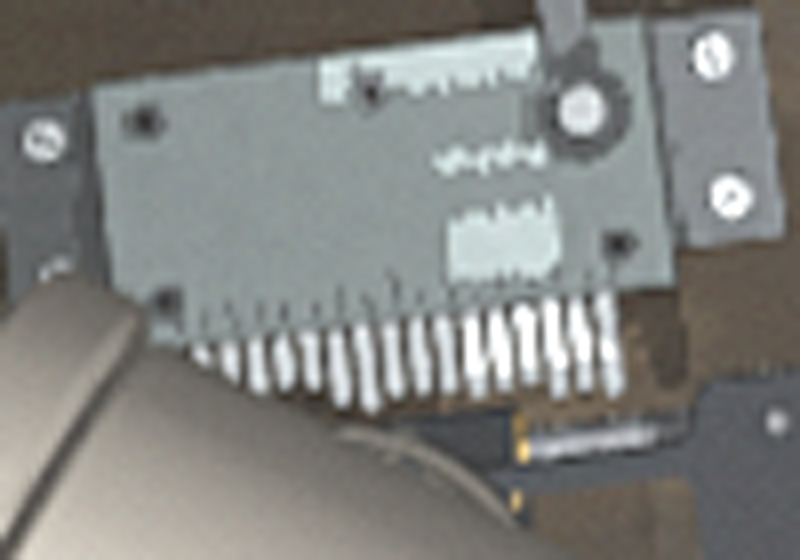

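Request:
jog_arm([
  [0.006,-0.005,0],
  [0.006,0,0],
  [0.006,0,0],
  [0.002,0,0],
  [0.002,0,0],
  [0.002,0,0],
  [0.002,0,0],
  [0.002,0,0],
  [0.002,0,0],
  [0.002,0,0],
], twist=[0,0,0,0,0,0,0,0,0,0])

```text
time: 8.35
tool_pos: [461.6, -116.7, 9.7]
tcp_rot: [-3.142, 0.0, 0.143]
contact_force: [-1.4, -1.2, 1.6]
grip_width: 0.3
finger_force: 0.8
```

Request:
jog_arm([
  [0.001,0,0],
  [0.001,0,0],
  [0.0005,0,0],
  [0.0005,0,0],
  [0,0,0],
], twist=[0,0,0,0,0])

```text
time: 8.98
tool_pos: [464.4, -116.3, 9.6]
tcp_rot: [-3.141, 0.001, 0.143]
contact_force: [-3.2, -1.6, 2.1]
grip_width: 0.8
finger_force: 2.1
```

Request:
jog_arm([
  [0.0005,0,0],
  [0,0,0],
], twist=[0,0])

```text
time: 9.22
tool_pos: [464.5, -116.3, 9.6]
tcp_rot: [-3.141, 0.001, 0.143]
contact_force: [-4.9, -1.9, 2.9]
grip_width: 0.1
finger_force: 3.1
```

Request:
jog_arm([
  [0.0005,0,0],
  [0,0,0],
], twist=[0,0])

```text
time: 9.48
tool_pos: [464.5, -116.2, 9.6]
tcp_rot: [-3.141, 0.002, 0.143]
contact_force: [-7.2, -3.4, 2.9]
grip_width: 0.4
finger_force: 4.0
```

Request:
jog_arm([
  [-0.008,0,0],
  [-0.01,0,0],
  [0,0.01,0],
  [0,0.011,0],
  [0,0,0],
  [0.004,0,0],
  [0.003,0,0],
  [0.002,0,0],
  [0.002,0,0],
  [0.002,0,0],
], twist=[0,0,0,0,0,0,0,0,0,0])

```text
time: 10.72
tool_pos: [463.6, -137.4, 9.6]
tcp_rot: [-3.141, 0.001, 0.143]
contact_force: [-1.7, 0.6, 0.4]
grip_width: 0.3
finger_force: 0.8
```

Request:
jog_arm([
  [0.0015,0,0],
  [0.001,0,0],
  [0.001,0,0],
  [0.0005,0,0],
  [0,0,0],
], twist=[0,0,0,0,0])

```text
time: 11.35
tool_pos: [467.3, -137.0, 9.6]
tcp_rot: [-3.141, 0.001, 0.143]
contact_force: [-4.2, -0.1, 1.1]
grip_width: 0.3
finger_force: 1.9
```

Request:
jog_arm([
  [0.0005,0,0],
  [0.0005,0,0],
  [0,0,0],
], twist=[0,0,0])

```text
time: 11.72
tool_pos: [467.5, -136.9, 9.5]
tcp_rot: [-3.141, 0.002, 0.143]
contact_force: [-7.1, -1.9, 2.6]
grip_width: 0.2
finger_force: 3.7
```

Same contact line. Next at y = -33.

Request:
jog_arm([
  [-0.008,0,0],
  [-0.01,0,0],
  [0,0.01,0],
  [0,0.011,0],
  [0,0,0],
  [0.004,0,0],
  [0.003,0,0],
  [0.002,0,0],
  [0.002,0,0],
  [0.002,0,0],
], twist=[0,0,0,0,0,0,0,0,0,0])

```text
time: 12.98
tool_pos: [466.6, -158.3, 9.7]
tcp_rot: [-3.141, 0.0, 0.143]
contact_force: [-1.4, 0.2, -0.9]
grip_width: 0.4
finger_force: 0.7
```

Request:
jog_arm([
  [0.0015,0,0],
  [0.001,0,0],
  [0.001,0,0],
  [0.0005,0,0],
  [0.0005,0,0],
  [0.0005,0,0],
  [0,0,0],
], twist=[0,0,0,0,0,0,0])

```text
time: 13.85
tool_pos: [470.4, -157.7, 9.6]
tcp_rot: [-3.141, 0.003, 0.143]
contact_force: [-6.5, -2.7, 3.8]
grip_width: 0.6
finger_force: 4.0
```

Request:
jog_arm([
  [-0.008,0,0],
  [-0.01,0,0],
  [0,0.009,0],
  [0,0,0],
  [0.004,0,0],
  [0.003,0,0],
  [0.002,0,0],
  [0.002,0,0],
  [0.002,0,0],
], twist=[0,0,0,0,0,0,0,0,0])

```text
time: 14.98
tool_pos: [468.1, -167.2, 9.7]
tcp_rot: [3.142, 0.0, 0.143]
contact_force: [-0.9, -0.4, -0.7]
grip_width: 0.1
finger_force: 0.2
```

Request:
jog_arm([
  [0.0015,0,0],
  [0.001,0,0],
  [0.001,0,0],
  [0.0005,0,0],
  [0.0005,0,0],
  [0.0005,0,0],
  [0,0,0],
], twist=[0,0,0,0,0,0,0])

```text
time: 15.85
tool_pos: [471.7, -166.6, 9.5]
tcp_rot: [-3.141, 0.003, 0.143]
contact_force: [-6.2, -3.6, 1.1]
grip_width: 0.3
finger_force: 3.3
```

Request:
jog_arm([
  [-0.008,0,0],
  [-0.01,0,0],
  [0,-0.028,0],
  [0,-0.028,0],
  [0,-0.028,0],
  [0,0,0],
  [0,0,0],
  [0.004,0,0],
  [0.003,0,0],
  [0.002,0,0],
], twist=[0,0,0,0,0,0,0,0,0,0])

```text
time: 17.1
tool_pos: [452.5, -85.1, 9.7]
tcp_rot: [3.141, -0.0, 0.143]
contact_force: [0.5, -0.4, -0.3]
grip_width: 0.3
finger_force: 0.0
```

Request:
jog_arm([
  [0.002,0,0],
  [0.002,0,0],
  [0.0015,0,0],
  [0.001,0,0],
  [0.001,0,0],
  [0.0005,0,0],
  [0.0005,0,0],
  [0,0,0],
], twist=[0,0,0,0,0,0,0,0])

```text
time: 18.1
tool_pos: [459.9, -83.5, 9.6]
tcp_rot: [-3.141, 0.001, 0.143]
contact_force: [-4.2, -0.0, 1.7]
grip_width: 0.4
finger_force: 1.8
```

Request:
jog_arm([
  [0.0005,0,0],
  [0,0,0],
], twist=[0,0])

```text
time: 18.35
tool_pos: [460.0, -83.4, 9.5]
tcp_rot: [-3.141, 0.002, 0.143]
contact_force: [-6.1, -2.3, 1.9]
grip_width: 0.7
finger_force: 2.8
```

Request:
jog_arm([
  [-0.01,0,0],
  [-0.03,0,0],
  [0,0,-0.05],
  [0,0,-0.05],
  [0,0.05,-0.03],
  [0,0.05,0],
  [0,0.05,0],
  [0,0.02,0],
  [0,0,0],
], twist=[0,0,0,0,0,0,0,0,0])

```text
time: 19.48
tool_pos: [445.4, -257.9, 139.4]
tcp_rot: [-3.141, -0.0, 0.141]
contact_force: [-0.1, 0.8, -0.2]
grip_width: 0.2
finger_force: 0.0
```

```bash
python3 - <<'E'
from h import *
import cv2
a=bot.capture("top")
cv2.imwrite("pics/a4.png",cv2.resize(a[255:325,230:330],(800,560),interpolation=cv2.INTER_CUBIC))
o=bot.get_obs();print(o["time"],o["tool_pos"],o["contact_force"])
g=[516,-118.2,.143]
d=o["tool_pos"][:2]-np.array(g[:2]);c,s=np.cos(.143),np.sin(.143);print(c*d[0]+s*d[1],-s*d[0]+c*d[1])
E
```

```text
19.525 [ 445.20753217 -256.71529135  139.33050306] [-0.00679764  1.20588061  0.21610721]
-89.81013060091936 -127.01259732789549
```

View pics/a4.png

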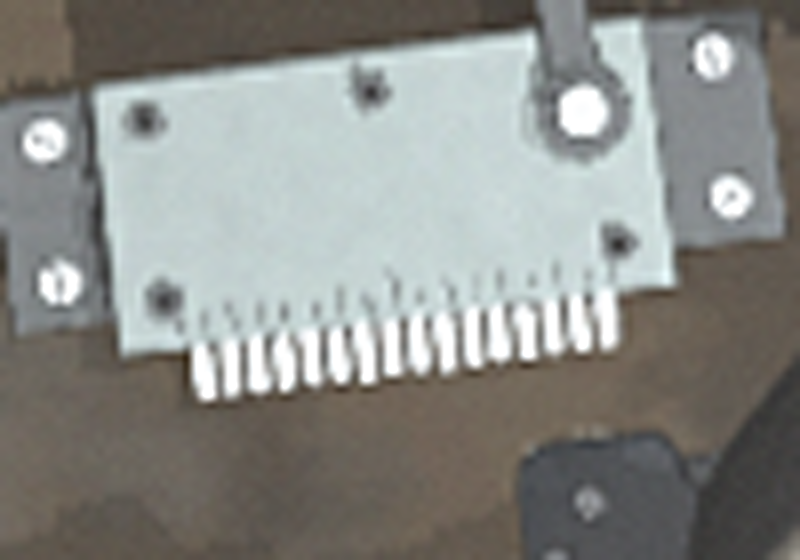

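Request:
jog_arm([
  [0.05,-0.014,0],
  [0.05,-0.014,0],
  [0.052,-0.014,0],
  [0,0,0.04],
  [0,0,0.04],
  [0,0,0.014],
  [0,0,0],
], twist=[0,0,0,0,0,0,0])

```text
time: 20.4
tool_pos: [589.8, -193.1, 45.5]
tcp_rot: [-3.141, 0.001, 0.144]
contact_force: [0.3, 0.2, 1.3]
grip_width: 0.0
finger_force: 0.0
```

```bash
cat > g.py <<'E'
from h import *
o=bot.get_obs();d=o["tool_pos"][:2]-np.array([516,-118.2]);c,s=np.cos(.143),np.sin(.143)
print(o["time"],np.round([c*d[0]+s*d[1],-s*d[0]+c*d[1],o["tool_pos"][2]],1),o["contact_force"].round(1))
E
python3 g.py
```

```text
20.4 [ 62.3 -84.7  45.5] [0.3 0.2 1.3]
```

Request:
jog_arm([
  [0,-0.01,0],
  [0,-0.008,0],
  [-0.0005,-0.0065,0],
  [-0.0013,-0.007,0],
  [-0.0024,-0.0065,0],
  [-0.0028,-0.006,0],
  [-0.004,-0.0056,0],
  [-0.0042,-0.0052,0],
  [0,0,0],
], twist=[0,0,0,0,0,0,0,0,0])

```text
time: 21.52
tool_pos: [566.4, -141.7, 45.5]
tcp_rot: [-3.141, 0.001, 0.143]
contact_force: [1.2, 0.1, 0.0]
grip_width: 0.3
finger_force: 0.0
```

```bash
python3 - <<'E'
import g,cv2
from h import *
a=bot.capture("top");b=bot.capture("scene")
a=cv2.resize(a[200:320,220:360],(560,480),interpolation=cv2.INTER_CUBIC)
b=cv2.resize(b[220:340,270:390],(480,480),interpolation=cv2.INTER_CUBIC)
cv2.imwrite("pics/a5.png",cv2.resize(np.hstack([a,b]),(800,369)))
E
```

```text
21.525 [ 46.5 -30.4  45.5] [1.2 0.1 0. ]
```

View pics/a5.png

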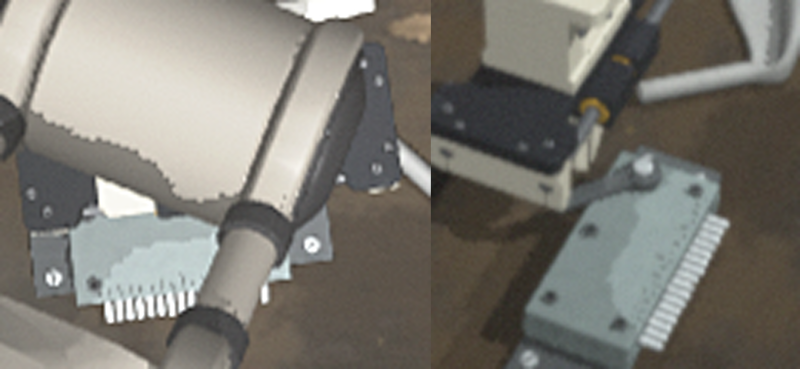

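Request:
jog_arm([
  [0,0.008,0],
  [0.014,0,0],
  [0.014,0,0],
  [0,-0.014,0],
  [0,-0.015,0],
  [0,0,0],
  [-0.005,0,0],
  [-0.005,0,0],
  [0,0,0],
], twist=[0,0,0,0,0,0,0,0,0])

```text
time: 22.75
tool_pos: [581.6, -119.2, 45.8]
tcp_rot: [3.142, 0.0, 0.142]
contact_force: [0.1, -0.1, 0.1]
grip_width: 0.5
finger_force: 0.0
```

Request:
jog_arm([
  [-0.0055,-0.004,0],
  [-0.0055,-0.004,0],
  [-0.006,-0.003,0],
  [-0.006,-0.002,0],
  [-0.005,-0.001,0],
  [-0.004,-0.001,0],
  [0,0,0],
], twist=[0,0,0,0,0,0,0])

```text
time: 23.62
tool_pos: [547.8, -108.6, 45.7]
tcp_rot: [-3.142, 0.001, 0.143]
contact_force: [-0.8, 0.4, -0.2]
grip_width: 0.3
finger_force: 0.0
```

```bash
python3 g.py
```

```text
23.625 [32.8  5.  45.7] [-0.8  0.4 -0.2]
```

Request:
jog_arm([
  [-0.0015,0,0],
  [-0.0015,0,0],
  [-0.001,0,0],
  [-0.001,0,0],
  [0,0,0],
], twist=[0,0,0,0,0])

```text
time: 24.25
tool_pos: [544.1, -109.2, 45.9]
tcp_rot: [3.141, -0.002, 0.143]
contact_force: [4.5, 2.5, -2.4]
grip_width: 0.3
finger_force: 2.4
```

Request:
jog_arm([
  [-0.001,0,0],
  [0,0,0],
], twist=[0,0])

```text
time: 24.5
tool_pos: [543.9, -109.3, 46.0]
tcp_rot: [3.141, -0.003, 0.143]
contact_force: [7.0, 2.9, -3.6]
grip_width: 0.4
finger_force: 3.5
```

Request:
jog_arm([
  [-0.001,0,0],
  [0,0,0],
], twist=[0,0])

```text
time: 24.75
tool_pos: [543.7, -109.3, 46.1]
tcp_rot: [3.14, -0.005, 0.143]
contact_force: [10.1, 4.1, -4.4]
grip_width: 0.3
finger_force: 4.7
```

Stop reached. Back off, rise, and check.

Request:
jog_arm([
  [0.006,0,0],
  [0.014,0,0],
  [0,0,-0.03],
  [0,0,-0.05],
  [0,0,-0.05],
  [0,0.06,-0.03],
  [-0.01,0.06,0],
  [-0.02,0.06,0],
  [-0.02,0.04,0],
  [0,0,0],
], twist=[0,0,0,0,0,0,0,0,0,0])

```text
time: 26.0
tool_pos: [540.4, -329.9, 202.8]
tcp_rot: [-3.141, 0.003, 0.138]
contact_force: [0.5, 0.6, -0.1]
grip_width: 0.5
finger_force: 0.0
```

```bash
python3 - <<'E'
import g,cv2
from h import *
a=bot.capture("top");b=bot.capture("scene")
a=cv2.resize(a[180:320,195:335],(480,480),interpolation=cv2.INTER_CUBIC)
b=cv2.resize(b[220:380,240:400],(480,480),interpolation=cv2.INTER_CUBIC)
cv2.imwrite("pics/a6.png",cv2.resize(np.hstack([a,b]),(800,400)))
E
```

```text
26.0 [  -6.1 -213.   202.8] [ 0.5  0.6 -0.1]
```

View pics/a6.png

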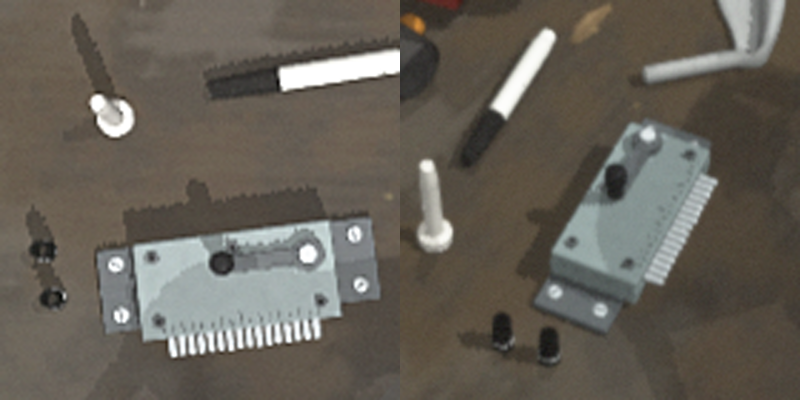

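The pins stand in one straight line (tips in the left view run from about (175,355) to (318,335)). The lever lies along the housing with its knob at (222,263), and the other things have not moved. I am handing the job in.

```bash
python3 -c "
from plant import bot
print(bot.close_job())"
```

```text
the job is handed in; nothing more can be done
None
```

All sixteen pins were pushed to their home stops and then the lever was turned to its locked stop. The final pictures show the tips in one line and the things beside the gauge where they were; the job was handed in at about 26 s, and no verdict came back.

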